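# Make up two sample kits

### The job

Make up two kits in the grey trays. In the three-bay tray stand a tube in the narrow bay, the large tin in the middle bay and the bottle in the other end bay; in the two-bay tray stand the other tube in the narrow bay and the small tin in the wide bay. Everything ends upright, flat on the floor of its bay and let go; keep the bottle upright throughout and leave the timer where it is.

Things in the scene. Friction and masses are not known exactly. Their poses are not given: they have to be found in the camera images.
- tray_three: Fixed grey tray, dark floor, 84 (x) by 232 mm (y), flat on the bench, turned up to 0.2 rad. Floor 4 mm thick; rim and cross walls 4 mm thick, tops 9 mm above the bench. Three bays along its y: narrow one (at the right-hand end) 56 mm wide, centre y = -84 mm; middle one 80 mm, y = -12 mm; other end one 80 mm, y = +72 mm. Bays are 76 mm deep, centred at x = 0. Origin: centre of underside.
- tray_two: Fixed grey tray, dark floor, 84 (x) by 144 mm (y), flat on the bench, turned up to 0.2 rad. Floor 4 mm thick; rim and cross walls 4 mm thick, tops 9 mm above the bench. Two bays along its y: narrow one (at the right-hand end) 56 mm wide, centre y = -40 mm; wide one 76 mm, y = +30 mm. Bays are 76 mm deep, centred at x = 0. Origin: centre of underside.
- large_tin: Larger of the two round lidded tins, 56 mm diameter, 28 mm high. Origin at the centre of its underside, z up.
- small_tin: Smaller of the two round lidded tins, 42 mm diameter, 22 mm high. Origin at the centre of its underside, z up.
- bottle: Standing round screw-cap bottle, body 54 mm diameter, 100 mm high in all; its cap is 30 mm in diameter and takes up the top 14 mm. About 0.16 kg. The two solvent bottles at the back of the bench are larger. Origin at the centre of its underside, z up.
- tube_a: Standing capped tube with a flat foot, 29 mm diameter, 114 mm high; its cap is 32 mm in diameter and takes up the top 14 mm. The same as tube_b but for the cap; either tube may go in either tray. Origin at the centre of its underside, z up.
- tube_b: Standing capped tube, the same in shape and size as tube_a (29 mm diameter, 114 mm high, cap 32 mm in diameter, 14 mm tall); either tube may go in either tray. Origin at the centre of its underside, z up.
- bench_timer: Bench timer lying among the stock, loose, 60 x 66 mm, 21 mm high; not part of the kits, to be left where it is. Origin at the centre of its underside, z up.
Mind the look-alikes: they are no part of the job. Leave any blue look-alike of the tube_a alone.

How it is judged:
At the end, for the whole second after the job is handed in: A tube in each narrow bay, large tin and bottle in the middle and other end bay of the three-bay tray, small tin in the wide bay of the two-bay tray: each wholly in its bay, underside 1 to 6.5 mm above the bench, tilt under 0.08 rad, at rest, let go; timer within 15 mm of its start (x of large_tin in the frame of tray_three between -0.012 and 0.012 m and y of large_tin in the frame of tray_three between -0.026 and 0.002 m and z of large_tin in the frame of tray_three between 0.001 and 0.0065 m and x of bottle in the frame of tray_three between -0.013 and 0.013 m and y of bottle in the frame of tray_three between 0.057 and 0.087 m and z of bottle in the frame of tray_three between 0.001 and 0.0065 m and x of small_tin in the frame of tray_two between -0.019 and 0.019 m and y of small_tin in the frame of tray_two between 0.011 and 0.049 m and z of small_tin in the frame of tray_two between 0.001 and 0.0065 m and (((x of tube_a in the frame of tray_three between -0.024 and 0.024 m and y of tube_a in the frame of tray_three between -0.098 and -0.07 m and z of tube_a in the frame of tray_three between 0.001 and 0.0065 m) and (x of tube_b in the frame of tray_two between -0.024 and 0.024 m and y of tube_b in the frame of tray_two between -0.054 and -0.026 m and z of tube_b in the frame of tray_two between 0.001 and 0.0065 m)) or ((x of tube_b in the frame of tray_three between -0.024 and 0.024 m and y of tube_b in the frame of tray_three between -0.098 and -0.07 m and z of tube_b in the frame of tray_three between 0.001 and 0.0065 m) and (x of tube_a in the frame of tray_two between -0.024 and 0.024 m and y of tube_a in the frame of tray_two between -0.054 and -0.026 m and z of tube_a in the frame of tray_two between 0.001 and 0.0065 m))) and angle between each of large_tin, small_tin, bottle, tube_a, tube_b's own z axis and vertical below 0.08 rad and linear speed of each of large_tin, small_tin, bottle, tube_a, tube_b below 0.02 m/s and contact force between each of large_tin, small_tin, bottle, tube_a, tube_b and the fingers below 0.1 N and distance of bench_timer from where it was at the start of the episode below 0.015 m); the robot touches nothing.
It fails at once if the bottle is tipped by more than 0.5 rad (angle between bottle's own z axis and vertical above 0.5 rad).
It fails at once if the timer is shifted by more than 15 mm (distance of bench_timer from where it was at the start of the episode above 0.015 m).
It also fails if it takes over 112 s, if anything falls off the work surface, if the arm or the gripper's body presses on something with over 40 N, if the wrist force passes 120 N, or if a joint passes its speed limit or range.

### The arm

A 6-joint arm with a two-finger parallel gripper is mounted at the origin on the work surface; the furniture and walls round the work are solid. World frame = base frame: x ahead of the robot, y to its left, z up, the work surface at z = 0. Lengths are in m, angles in rad, forces in N, time in s.
With the tool pointing down it reaches from about 0.275 to 0.75 m from the base axis. Payload 10.2 kg.
Tool frame: the origin (TCP) lies midway between the tips of the shut fingers; the grasp point (between the pads) lies 19 mm behind it (env.hold_point_z is the distance from the TCP to the grasp point, in m); z points along the fingers, y is the line along which they close (so a half turn about z gives the same grasp; the last joint's range is limited). The gripper opens to 85 mm and grips with 20 to 120 N. Pads are 22 mm wide; open, the fingers measure 114 mm over their backs; the gripper's body (76 mm by 85 mm) begins 54 mm behind the grasp point. The pads swing forward as they close: fully open they stand 13 mm farther back than shut.
Start: joints at [-1.466, 0.313, 1.498, -0, 1.331, -0.223], TCP at [0.169, -0.497, 0.231] pointing down, gripper open.
Joint ranges: [-2.94, 2.94], [-0.97, 2.17], [0.19, 2.56], [-1.23, 4.37], [0.02, 3.11], [-2.88, 2.88]. Speed limits (rad/s): [2.39, 2.39, 3.01, 3.14, 3.14, 3.14].

### API

Orientations are given as a unit quaternion [x, y, z, w].
In Python, from bench import env, kinematics, monitor, eyes, job gives the robot as it stands. The module is installed in compiled form; this text tells all that it offers. Calls block until the motion is done:
- env.reach(position, orientation): joint-space move of the TCP to a pose.
- env.movel(position, velocity=0.15, frame=None, guard=None): straight line of the TCP; frame=None keeps the orientation; velocity is the mean speed in m/s. With guard (N) it stops when the force on the tool has changed by that much, and returns True; else False.
- env.set_joints(angles): joint-space move.
- env.release() and env.close_gripper(effort=None): open the fingers fully, or close them until they stop; effort is the grip in N (None keeps the last).
- env.hold(seconds).
- kinematics.ik(position, orientation): joint angles nearest the present ones, or None.
- monitor.sense(): the state.
- eyes.grab_frame(name): name is "scene" or "top" or "wrist"; returns a dict with "frame" (420x560x3 uint8, red, green, blue), "mtx" (3x3 intrinsics, pixels), "view" (4x4, takes a point from world to camera coordinates). Camera axes: x right, y down, z forward; pixel columns grow to the right and rows downward; lengths in m; the calibration is good to about 2 mm. A picture is of the moment at which its call begins. There is no depth.
A pose or a line that the arm cannot do raises env.MotionError and nothing moves.
- job.hand_in(): hands the job in; it is judged then, once.
The state is a dict: "clock": time; "joints": joint angles; "qvel": joint speeds; "joint_efforts": joint torques, N m; "position": TCP position; "ee_rot": TCP orientation; "contact_force": force on the tool from outside, world axes, zero at the start; "ft_torque": the same for the moment, N m; "finger_gap": opening from 0.0 (shut) to 1.0 (fully open); "gripper_force": force on a finger pad.
Only numpy, scipy, OpenCV 4.12 (cv2) and the standard library are available. Lean on these libraries where they do the work, as an engineer would, in place of code of your own. Each camera call takes 0.05 s, during which the arm holds its last target. There are 200 camera calls.

## Working session

There is one attempt and no reset: what is moved stays moved. The work goes in short steps, each a Python script; the robot and the scene stay as the last script left them, time stands still between calls to the robot, and variables do not carry over. Pictures are saved under pics/ and viewed, at most 14 in all, crops included, and the job is handed in when it is done.

```bash
mkdir -p pics; python3 - <<'E'
from bench import env, monitor, eyes
import cv2
for n in ("scene","top"):
    f=eyes.grab_frame(n); cv2.imwrite(f"pics/{n}0.png",cv2.resize(f["frame"][:,:,::-1],(784,588),interpolation=cv2.INTER_CUBIC))
    print(n,f["mtx"].tolist(),f["view"].round(4).tolist())
s=monitor.sense();print(s["clock"],s["position"],s["ee_rot"],env.hold_point_z)
E
```

```text
scene [[441.984060300904, 0.0, 276.02592353107394], [0.0, 441.984060300904, 211.46255053403223], [0.0, 0.0, 1.0]] [[-0.1468, 0.9891, 0.0105, 0.0874], [0.5447, 0.0897, -0.8338, -0.2787], [-0.8257, -0.1167, -0.552, 1.6458], [0.0, 0.0, 0.0, 1.0]]
top [[470.39260011894197, 0.0, 279.7424817307609], [0.0, 470.39260011894197, 198.84645879510742], [0.0, 0.0, 1.0]] [[0.0274, -0.9996, -0.0011, -0.018], [-0.9915, -0.027, -0.1275, 0.6012], [0.1274, 0.0046, -0.9918, 1.0249], [0.0, 0.0, 0.0, 1.0]]
0.1 [ 0.16898116 -0.49681825  0.23081021] [ 9.86596412e-01  1.63178383e-01  6.24909605e-06 -5.79669310e-04] 0.0187
```

View pics/scene0.png

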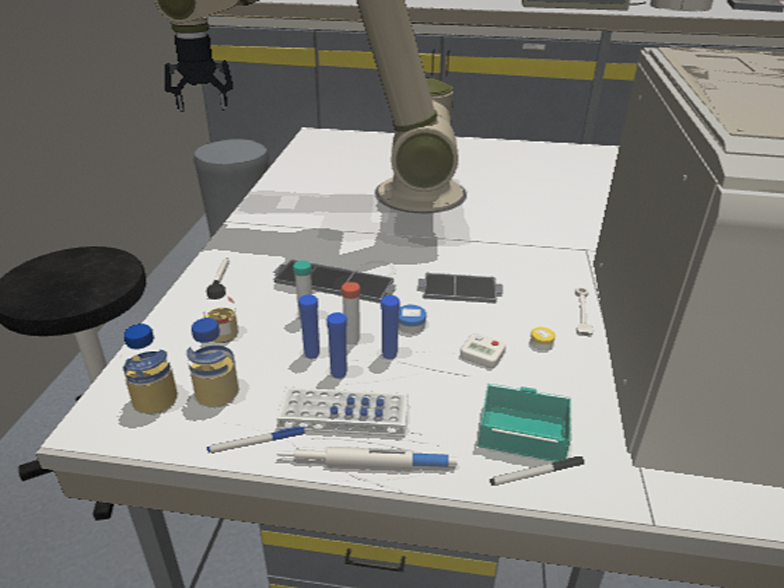

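View pics/top0.png

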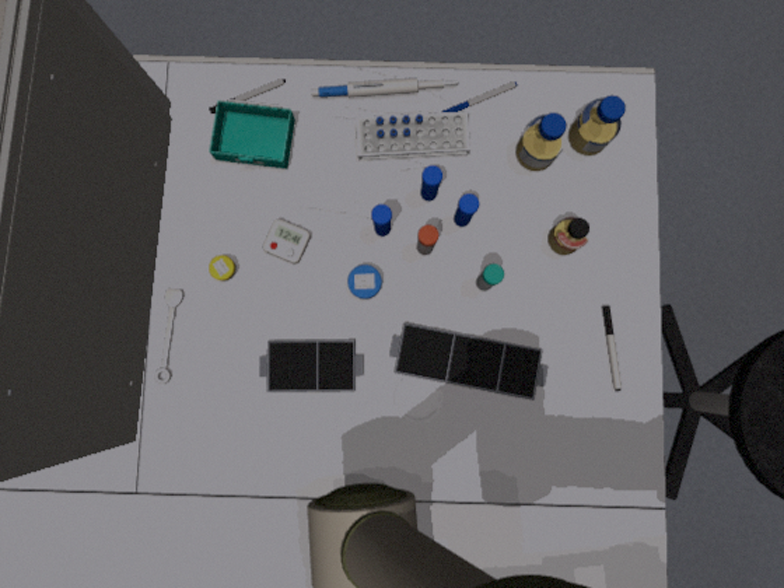

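The top view (784x588) shows these positions:
- **Job items:** green-cap tube (492,274), red-cap tube (428,237), bottle with black cap (578,228), large blue tin (365,281), small yellow tin (222,267).
- **Leave alone:** timer (288,240), and blue decoy tubes at (432,183), (467,210) and (382,220).
- **Trays:** two-bay at (311,365), three-bay at (468,361), both with the narrow bay on the right.

```bash
cat > h.py <<'E'
from bench import env, kinematics, monitor, eyes
import numpy as np, cv2
from scipy.spatial.transform import Rotation as R
def ray(f,uv,z):
    uv=np.atleast_2d(np.asarray(uv,float)); V=f["view"]; Rm=V[:3,:3]; C=-Rm.T@V[:3,3]
    d=np.c_[uv,np.ones(len(uv))]@np.linalg.inv(f["mtx"]).T@Rm
    return C[:2]+d[:,:2]*((z-C[2])/d[:,2:])
def blobs(f,lo,hi,amin=30):
    h=cv2.cvtColor(f["frame"],cv2.COLOR_RGB2HSV); m=cv2.inRange(h,lo,hi)
    n,l,s,c=cv2.connectedComponentsWithStats(m)
    return [(c[i],s[i,4],l==i) for i in range(1,n) if s[i,4]>=amin]
E
python3 - <<'E'
from h import *
f=eyes.grab_frame("top")
h=cv2.cvtColor(f["frame"],cv2.COLOR_RGB2HSV)
P=dict(green=(492,274),red=(428,237),bottle=(578,228),large=(365,281),small=(222,267),timer=(288,240),b1=(432,175),b2=(468,203),b3=(382,214))
for k,(u,v) in P.items(): print(k,h[int(v/1.4),int(u/1.4)])
def rep(n,lo,hi,z,a=30):
    for c,s,m in blobs(f,lo,hi,a):
        if 100<c[0]<470 and 70<c[1]<300: print(n,(c*1.4).round(),s,ray(f,c,z).round(4)[0])
rep("green",(70,90,50),(90,255,255),.107)
rep("red",(0,120,60),(12,255,255),.107)
rep("yellow",(22,120,80),(35,255,255),.022)
rep("blue",(98,100,40),(125,255,255),.028)
rep("blueTall",(98,100,40),(125,255,255),.107)
rep("black",(0,0,0),(180,255,45),.100)
# trays
for u0,u1 in((180,260),(275,395)):
    m=np.zeros(h.shape[:2],np.uint8); m[225:290,u0:u1]=(h[225:290,u0:u1,2]<60)*255
    n,l,s,c=cv2.connectedComponentsWithStats(m)
    pts=[]
    for i in range(1,n):
        if s[i,4]>300:
            q=np.argwhere(l==i)[:,::-1]; w=ray(f,q,.005); pts.append(w)
            r=cv2.minAreaRect((w*1000).astype(np.float32)); print("bay",s[i,4],[np.round(x,1) for x in r])
    w=np.vstack(pts); r=cv2.minAreaRect((w*1000).astype(np.float32)); print("tray",[np.round(x,1) for x in r])
print("bottle base guess", ray(f,[[560/1.4,238/1.4]],.04))
E
```

```text
green [ 86 178 116]
red [  6 175 137]
bottle [126  35  36]
large [140   6 134]
small [  0   4 141]
timer [ 33  18 126]
b1 [109 206 141]
b2 [110 215 139]
b3 [109 207 143]
green [252. 134.] 1901 [0.8124 0.2206]
green [493. 274.] 179 [ 0.6038 -0.1544]
red [428. 235.] 169 [ 0.6605 -0.0551]
yellow [222. 268.] 148 [0.6135 0.2781]
blue [611. 109.] 290 [ 0.9011 -0.3626]
blue [457. 107.] 63 [ 0.897  -0.1041]
blue [587. 112.] 32 [ 0.894  -0.3226]
blue [552. 126.] 290 [ 0.8688 -0.2633]
blue [431. 182.] 280 [ 0.7669 -0.0617]
blue [466. 209.] 270 [ 0.7225 -0.121 ]
blue [381. 219.] 252 [0.7019 0.018 ]
blue [364. 281.] 286 [0.5971 0.0427]
blueTall [611. 109.] 290 [ 0.8688 -0.3362]
blueTall [457. 107.] 63 [ 0.865  -0.0968]
blueTall [587. 112.] 32 [ 0.8622 -0.2992]
blueTall [552. 126.] 290 [ 0.8389 -0.2443]
blueTall [431. 182.] 280 [ 0.7446 -0.0576]
blueTall [466. 209.] 270 [ 0.7035 -0.1126]
blueTall [381. 219.] 252 [0.6844 0.0162]
blueTall [364. 281.] 286 [0.5874 0.0391]
black [218. 127.] 134 [0.8249 0.2761]
black [288. 141.] 75 [0.8052 0.1651]
black [578. 228.] 166 [ 0.6796 -0.285 ]
black [607. 320.] 93 [ 0.5393 -0.3286]
black [425. 352.] 1131 [ 0.4834 -0.0546]
black [476. 362.] 1164 [ 0.4709 -0.131 ]
black [293. 365.] 1088 [0.4584 0.1425]
black [335. 365.] 792 [0.4602 0.0787]
black [518. 370.] 854 [ 0.4605 -0.1949]
bay 1120 [array([457.2, 158.1]), array([75.1, 76. ]), np.float64(2.4)]
bay 830 [array([460.9,  88.2]), array([75.5, 55.3]), np.float64(2.0)]
tray [array([459.1, 128.1]), array([ 75.9, 135.9]), np.float64(2.6)]
bay 1172 [array([485.8, -58.8]), array([80.7, 76.8]), np.float64(80.3)]
bay 2172 [array([ 465.9, -173.1]), array([144.7,  80.9]), np.float64(80.3)]
tray [array([ 473. , -131.7]), array([228.7,  80.9]), np.float64(80.3)]
bottle base guess [[ 0.67488566 -0.27321286]]
```

```bash
cat >> h.py <<'E'
T3=(np.array([.473,-.1317]),-.172); T2=(np.array([.4591,.1281]),.05)
def bay(T,y): return T[0]+y*np.array([-np.sin(T[1]),np.cos(T[1])])
def quat(p,c):  # tool down, closing line at angle c (world); pick the half turn with joint 6 nearest zero
    best=None
    for a in (c-np.pi/2,c+np.pi/2):
        q=(R.from_euler('z',a)*R.from_euler('x',np.pi)).as_quat(); j=kinematics.ik(p,q)
        if j is not None and (best is None or abs(j[5])<best[1]): best=(q,abs(j[5]))
    return best and best[0]
S=.2
# name: xy, closing angle, TCP z, bay xy, tray yaw, effort
J=dict(small=((.6135,.2781),.05,.005,bay(T2,.030),T2[1],40),
 large=((.597,.042),-.172,.005,bay(T3,-.012),T3[1],40),
 red=((.6605,-.0551),.61,.053,bay(T2,-.040),T2[1],40),
 green=((.6038,-.1544),-.172,.053,bay(T3,-.084),T3[1],40),
 bottle=((.679,-.2845),-.172,.036,bay(T3,.072),T3[1],40))
def above(n,z=S):
    xy,c=J[n][:2]; p=[*xy,z]; q=quat(p,c); env.reach(p,q); return q
def pick(n,xy=None,s=S):
    zz=J[n][2]; xy=J[n][0] if xy is None else xy
    p=[*xy,s]; env.reach(p,quat(p,J[n][1]))
    hit=env.movel([*xy,zz],.15,guard=8)
    if hit: print("HIT",monitor.sense()["position"]); return False
    env.close_gripper(J[n][5]); env.movel([*xy,s],.2)
    m=monitor.sense(); print(n,"gap",m["finger_gap"],"F",m["gripper_force"],"t",m["clock"]); return True
def place(n,s=S):
    xy,c,zz=J[n][3],J[n][4],J[n][2]
    p=[*xy,s]; env.reach(p,quat(p,c)); env.movel([*xy,zz+.03],.2)
    hit=env.movel([*xy,zz+.005],.06,guard=6)
    m=monitor.sense(); print("placed",n,hit,m["position"].round(4)); env.release(); env.movel([*xy,s],.2); print("t",monitor.sense()["clock"])
E
python3 - <<'E'
from h import *
for n,v in J.items():
    for xy,c,z in((v[0],v[1],S),(v[0],v[1],v[2]),(v[3],v[4],S),(v[3],v[4],v[2])):
        p=[*xy,z]; q=quat(p,c); print(n,np.round(p,3),None if q is None else kinematics.ik(p,q).round(2))
env.release()
above("small"); f=eyes.grab_frame("wrist"); cv2.imwrite("pics/w1.png",f["frame"][:,:,::-1])
c=[(b[0].round(),b[1],ray(f,b[0],.022).round(4)) for b in blobs(f,(22,120,80),(35,255,255),200)]; print(c,monitor.sense()["clock"])
E
```

```text
small [0.614 0.278 0.2  ] [ 0.25  0.67  1.02 -0.    1.44  0.2 ]
small [0.614 0.278 0.005] [ 0.25  0.86  1.21 -0.    1.07  0.2 ]
small [0.458 0.158 0.2  ] [ 0.09  0.25  1.66 -0.    1.23  0.04]
small [0.458 0.158 0.005] [ 0.09  0.54  1.85 -0.    0.75  0.04]
large [0.597 0.042 0.2  ] [-0.13  0.5   1.31 -0.    1.33  0.05]
large [0.597 0.042 0.005] [-0.13  0.73  1.48 -0.    0.93  0.05]
large [ 0.471 -0.144  0.2  ] [-0.53  0.27  1.64  0.    1.23 -0.36]
large [ 0.471 -0.144  0.005] [-0.53  0.56  1.82 -0.    0.76 -0.36]
red [ 0.66  -0.055  0.2  ] [-0.26  0.65  1.07  0.    1.43 -0.87]
red [ 0.66  -0.055  0.053] [-0.26  0.78  1.23  0.    1.13 -0.87]
red [0.461 0.088 0.2  ] [-0.06  0.22  1.71 -0.    1.22 -0.11]
red [0.461 0.088 0.053] [-0.06  0.43  1.86 -0.    0.85 -0.11]
green [ 0.604 -0.154  0.2  ] [-0.44  0.55  1.22  0.    1.37 -0.27]
green [ 0.604 -0.154  0.053] [-0.44  0.7   1.38  0.    1.06 -0.27]
green [ 0.459 -0.214  0.2  ] [-0.67  0.3   1.6   0.    1.24 -0.5 ]
green [ 0.459 -0.214  0.053] [-0.67  0.49  1.76  0.    0.89 -0.5 ]
bottle [ 0.679 -0.284  0.2  ] [-0.56  0.85  0.72  0.    1.58 -0.38]
bottle [ 0.679 -0.284  0.036] [-0.56  0.97  0.92  0.    1.26 -0.38]
bottle [ 0.485 -0.061  0.2  ] [-0.36  0.26  1.65  0.    1.23 -0.19]
bottle [ 0.485 -0.061  0.036] [-0.36  0.49  1.82 -0.    0.83 -0.19]
[(array([283., 186.]), np.int32(650), array([[0.6133, 0.2823]]))] 3.55
```

View pics/w1.png

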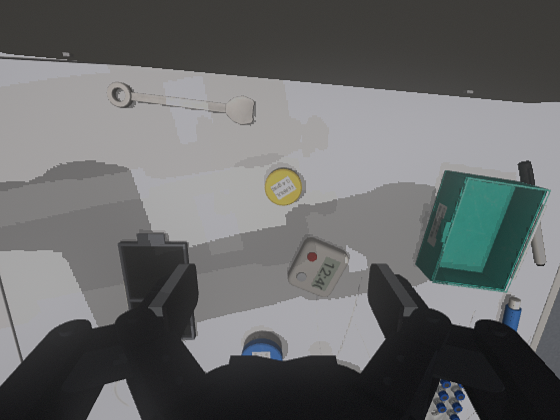

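The wrist view shows the yellow tin at (283,186), with clear space round it. The timer at (318,267) is well clear of the finger line, and the position agrees with the top view to 4 mm. I'll go ahead with the small tin.

```bash
python3 - <<'E'
from h import *
if pick("small",(.6134,.2803)): 
    place("small")
    above("large"); f=eyes.grab_frame("wrist"); cv2.imwrite("pics/w2.png",f["frame"][:,:,::-1])
    for b in blobs(f,(98,100,40),(125,255,255),200): print(b[0].round(),b[1],ray(f,b[0],.028).round(4))
    t=eyes.grab_frame("top")
    for b in blobs(t,(22,120,80),(35,255,255)): print("small now",ray(t,b[0],.026),"want",J["small"][3])
E
```

```text
small gap 0.4683332917040474 F 40.319674015045166 t 6.8667
placed small True [0.4572 0.158  0.0096]
t 10.7167
[283. 189.] 1208 [[0.5965 0.0459]]
[399. 226.] 1100 [[ 0.7186 -0.018 ]]
[465. 285.] 1637 [[ 0.7941 -0.1086]]
small now [[ 0.87567088 -0.33322789]] want [0.45760062 0.15806251]
```

View pics/w2.png

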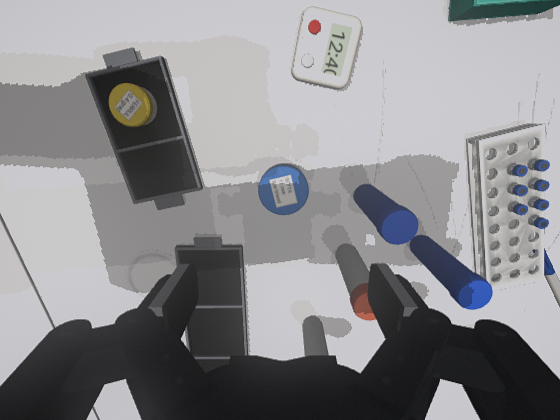

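The small tin, at (132,104), stands well inside the wide bay of the two-bay tray. The large tin is at (283,189) with free space round it. I'll continue with the large tin, then the red tube.

```bash
python3 - <<'E'
from h import *
if pick("large",(.5968,.0442)):
    place("large")
    above("red",.22); f=eyes.grab_frame("wrist"); cv2.imwrite("pics/w3.png",f["frame"][:,:,::-1])
    for b in blobs(f,(0,120,60),(12,255,255),200): print(b[0].round(),b[1],ray(f,b[0],.110).round(4))
E
```

```text
large gap 0.641418939342522 F 42.179768085479736 t 14.7917
placed large True [ 0.4702 -0.1432  0.0096]
t 18.625
```

View pics/w3.png

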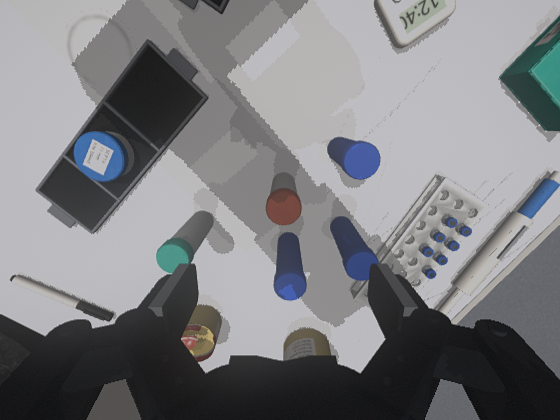

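The large tin, at (100,157), stands in the middle bay. The red cap is at (283,207), and the nearest decoy, at (290,285), lies across the closing line, so the finger paths are clear.

```bash
python3 - <<'E'
from h import *
f=eyes.grab_frame("wrist"); p=ray(f,[[283,207]],.110)[0]; print(p)
xy=(p+J["red"][0])/2
if pick("red",xy,.22):
    place("red",.22)
    above("green",.22); f=eyes.grab_frame("wrist"); cv2.imwrite("pics/w4.png",f["frame"][:,:,::-1])
    for b in blobs(f,(70,90,50),(90,255,255),200): print(b[0].round(),b[1],ray(f,b[0],.110).round(4))
E
```

```text
[ 0.65879426 -0.05478145]
red gap 0.32901165816764083 F 39.297350104898214 t 22.6333
placed red True [0.4607 0.0882 0.0574]
t 26.45
[282. 207.] 647 [[ 0.6024 -0.1521]]
```

View pics/w4.png

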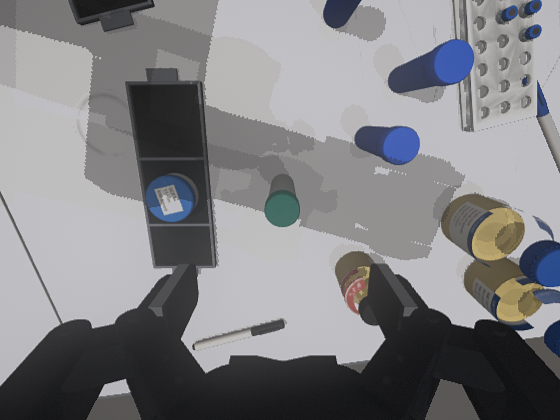

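The green cap is at (282,207), where I expected it. The bottle's cap is partly hidden behind the right finger near (372,310). I'll move the green tube, then look at the bottle.

```bash
python3 - <<'E'
from h import *
if pick("green",(.6031,-.1533),.22):
    place("green",.22)
    above("bottle",.2); f=eyes.grab_frame("wrist"); cv2.imwrite("pics/w5.png",f["frame"][:,:,::-1])
    for b in blobs(f,(0,0,0),(180,255,45),200):
        if 200<b[0][0]<360 and b[0][1]<300: print(b[0].round(),b[1],ray(f,b[0],.098).round(4))
E
```

```text
green gap 0.3263562148507239 F 36.97104720398784 t 30.65
placed green True [ 0.4583 -0.2143  0.0575]
t 34.1667
```

View pics/w5.png

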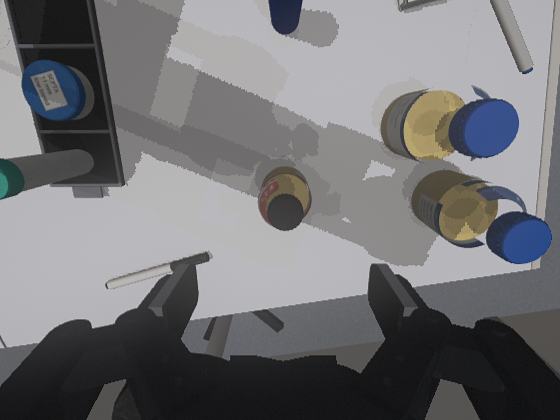

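The bottle's cap is at (286,209), centred under the gripper. I'll check the shoulder height in an enlarged crop before choosing the grip height.

```bash
python3 - <<'E'
from h import *
f=eyes.grab_frame("wrist"); print(ray(f,[[286,209]],.099))
s=eyes.grab_frame("scene"); V,K=s["view"],s["mtx"]
for z in(0,.05,.06,.07,.086,.1):
    c=V[:3,:3]@[.679,-.2845,z]+V[:3,3]; u=K@c; print(z,((u[:2]/u[2]-[120,180])*8).round())
cv2.imwrite("pics/s2.png",cv2.resize(s["frame"][180:255,120:200,::-1],None,fx=8,fy=8,interpolation=cv2.INTER_CUBIC))
E
```

```text
[[ 0.68110588 -0.28324124]]
0 [320. 459.]
0.05 [298. 330.]
0.06 [293. 303.]
0.07 [289. 276.]
0.086 [281. 232.]
0.1 [275. 193.]
```

View pics/s2.png

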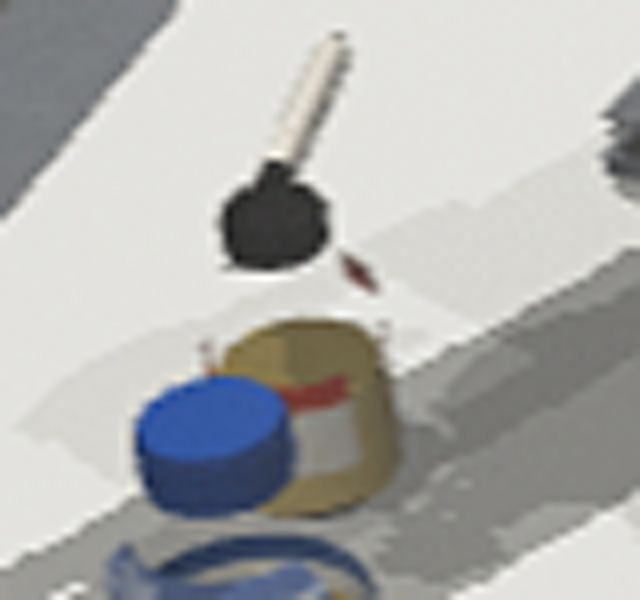

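The amber body runs up to at least z≈0.045–0.05, with a clear shoulder above that. I'll grip as low as the palm clearance allows (TCP at 0.030) and check the gap before lifting. A good grip on the 54 mm body should read about 0.62.

```bash
python3 - <<'E'
from h import *
xy=(.680,-.284)
env.movel([*xy,.10],.15)
print("hit",env.movel([*xy,.030],.08,guard=6))
env.close_gripper(35); m=monitor.sense(); print(m["finger_gap"],m["gripper_force"],m["position"],m["contact_force"],m["clock"])
E
```

```text
hit False
0.6137238185038238 37.20723692793399 [ 0.68025144 -0.28414212  0.03066503] [ 0.16742204 -0.24270364  3.50755944] 37.4917
```

```bash
python3 - <<'E'
from h import *
xy=(.680,-.284)
env.movel([*xy,.06],.06); env.movel([*xy,.17],.12)
m=monitor.sense(); print(m["finger_gap"],m["contact_force"].round(2))
b=J["bottle"][3]; p=[*b,.17]
env.movel(p,.15,frame=quat(p,T3[1])) 
env.movel([*b,.055],.12)
print("hit",env.movel([*b,.0345],.04,guard=6),monitor.sense()["position"])
env.release(); env.movel([*b,.2],.15)
env.reach([.40,-.0,.35],quat([.40,0,.35],0)); 
t=eyes.grab_frame("top"); cv2.imwrite("pics/top2.png",cv2.resize(t["frame"][:,:,::-1],(784,588),interpolation=cv2.INTER_CUBIC))
s=eyes.grab_frame("scene"); cv2.imwrite("pics/s3.png",cv2.resize(s["frame"][140:280,170:400,::-1],None,fx=3.4,fy=3.4,interpolation=cv2.INTER_CUBIC))
print(monitor.sense()["clock"])
E
```

```text
0.6165251584596722 [ 0.1  -0.87 -1.79]
hit True [ 0.48496575 -0.06062994  0.03457071]
45.5083
```

View pics/s3.png

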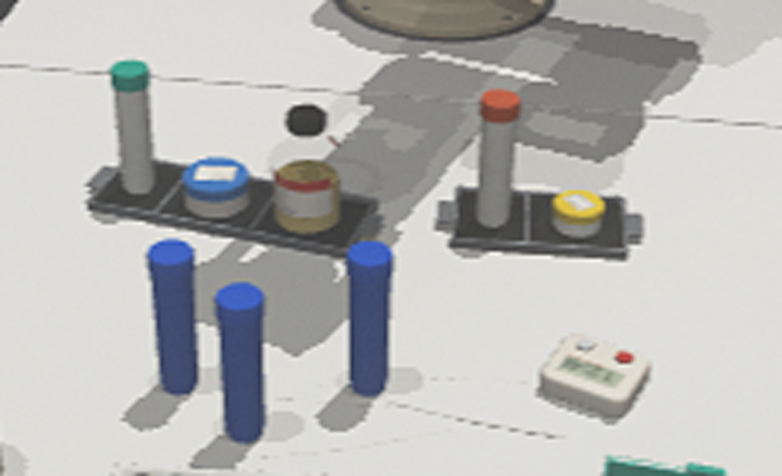

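All five items stand upright in their bays, and the timer and decoys haven't moved. One numeric check before handing in.

```bash
python3 - <<'E'
from h import *
from bench import job
ok=True
def chk(n,f,lo,hi,z,T,want,tol):
    for c,s,m in blobs(f,lo,hi,25):
        d=ray(f,c,z)[0]-T[0]; cs,sn=np.cos(T[1]),np.sin(T[1]); l=np.array([cs*d[0]+sn*d[1],-sn*d[0]+cs*d[1]])
        if np.hypot(l[0],l[1]-want)<.04: print(n,l.round(4),"want y",want,"tol",tol)
for v in("top","scene"):
    f=eyes.grab_frame(v); print(v)
    chk("small",f,(22,120,80),(35,255,255),.024,T2,.03,.019)
    chk("large",f,(98,100,40),(125,255,255),.028,T3,-.012,(.012,.014))
    chk("red",f,(0,120,60),(12,255,255),.112,T2,-.04,(.024,.014))
    chk("green",f,(70,90,50),(90,255,255),.112,T3,-.084,(.024,.014))
    chk("bottle",f,(0,0,0),(180,255,45),.098,T3,.072,(.013,.015))
E
```

```text
top
small [0.0004 0.0299] want y 0.03 tol 0.019
large [ 0.0007 -0.0121] want y -0.012 tol (0.012, 0.014)
red [ 0.0046 -0.0395] want y -0.04 tol (0.024, 0.014)
green [ 0.0005 -0.0847] want y -0.084 tol (0.024, 0.014)
bottle [-0.0139  0.0949] want y 0.072 tol (0.013, 0.015)
bottle [0.0003 0.0688] want y 0.072 tol (0.013, 0.015)
scene
small [0.0106 0.0315] want y 0.03 tol 0.019
large [ 0.0084 -0.0079] want y -0.012 tol (0.012, 0.014)
red [ 0.0062 -0.0381] want y -0.04 tol (0.024, 0.014)
green [ 0.0068 -0.0802] want y -0.084 tol (0.024, 0.014)
```

```bash
python3 -c "
from bench import job
print(job.hand_in())"
```

```text
the job is handed in; nothing more can be done
None
```

I made up both kits and handed the job in at about 46 s of the 112 s; no verdict came back, but in the last pictures all five items stood upright in their bays and the timer looked unmoved.

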